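Set the sharpening stone in the corner of the bench stop

ROBOT

A 6-joint arm with a two-finger parallel gripper is mounted at the origin on a cart in front of the work surface, level with it; the furniture and walls round the work are solid. World frame = base frame: x ahead of the robot, y to its left, z up, the work surface at z = 0. Lengths are in m, angles in rad, forces in N, time in s.
With the tool pointing down it reaches from about 0.35 to 0.775 m from the base axis. Payload 7.3 kg.
Tool frame: the origin (TCP) lies on the mounting face of the last link; the fingertips stand 178 mm ahead of it and the grasp point (between the pads) lies 159 mm ahead of it (robot.tcp_to_tips is the distance from the TCP to the fingertips, in m); z points along the fingers, y is the direction in which the jaws open and shut (so a half turn about z gives the same grasp; the last joint's range is limited). The gripper opens to 92 mm and grips with 3 to 60 N. Pads are 19 mm wide; open, the fingers measure 130 mm over their backs; the gripper's body (75 mm by 190 mm) begins 47 mm behind the grasp point.
Start: joints at [-1.485, 0.342, 1.524, -0, 1.275, -0.146], TCP at [0.121, -0.511, 0.405] pointing down, gripper open.
Joint ranges: [-2.53, 2.53], [-0.77, 2.02], [0.04, 2.7], [-1, 4.14], [0.28, 2.66], [-3.11, 3.11]. Speed limits (rad/s): [2.57, 2.57, 3.14, 3.14, 3.14, 3.14].

INTERFACE

Orientations are given as [roll, pitch, yaw] about the fixed x, y, z axes, in that order (R = Rz(yaw) Ry(pitch) Rx(roll)).
In Python, from cell import robot, viewer gives the robot as it stands.
- The arm moves only by the shell command python3 -m creep 'ROWS' [OPENING] [FORCE]. ROWS is JSON, a list that holds one entry, the list of rows, each a list of 6 numbers: the shift along the world's x, y, z in mm, then the turn, a rotation vector about the world's x, y, z in degrees. A call has 1 to 5 rows; each row shifts and turns the pose as measured when the row begins; what a row does not reach is not made up. A row lasts 1/12 s, in which the tool goes at most 41.7 mm and 7.16 degrees, less where a joint would pass 70% of its speed; a pose out of reach is approached as far as the arm can. A call with a gripper value outside its range is refused whole. OPENING is the closure, from -1 (fully open) to 1 (shut), set as the call begins (- or left out, the last holds). The fingers move at their own pace and stop on an object; FORCE is the grip in N (left out, the last holds). Time passes only in rows, so rows that do not move let the fingers close. It gives the time, the measured TCP pose, the force and the opening at its end, in the units of the state.
- robot.observe(): the state, without advancing time (a new reading comes with each control period).
- viewer.read_camera(name): name is "side" or "top"; returns the picture (480x640x3 uint8, blue, green, red); there is no depth.
- viewer.camera_model(name): a dict with "fx", "fy", "cx", "cy" (pixels), "k1" (the pictures are not rectified: a ray, as slopes to the right and down, at radius r is drawn at 1 + k1 r^2 times it, then the intrinsics apply), "pose" (4x4, takes a point from camera to world coordinates). Camera axes: x right, y up, looking along -z (the intrinsics and any distortion apply to the point x, -y, -z); pixel columns grow to the right and rows downward; lengths in m; the calibration is good to about 2 mm. A picture is of the moment at which its call begins. camera_model takes no time and is no camera call.
- robot.hand_in(): hands the job in, once; it reports no verdict.
The state is a dict: "time": time; "qpos": joint angles; "qvel": joint speeds; "joint_efforts": joint torques, N m; "tool_pos": TCP position; "tool_rot": TCP orientation; "contact_force": force on the tool from outside, world axes, zero at the start; "torque": the same for the moment, N m; "opening": finger opening in m.
Only numpy, scipy, OpenCV 4.12 (cv2) and the standard library are available. Lean on these libraries where they do the work, as an engineer would, in place of code of your own. Each camera call takes 0.05 s, during which the arm holds its last target. There are 200 camera calls.

TASK

Get the dark sharpening stone ready for honing: push it over the bench with the fingertips, without grasping or lifting it, into the corner of the L-shaped wooden bench stop, so that its long side lies flat along the long fence and its end touches the short cheek. Leave the blue stone and everything else on the bench where it is, and finish with the hand clear of the stone.

Things in the scene. Friction and masses are not known exactly. Their poses are not given: they have to be found in the camera images.
- stone_dark: dark grey, nearly black sharpening stone, a loose flat block 62 x 150 x 20 mm (x, y, z), 0.3 to 0.5 kg; it slides at roughly 2 to 5 N. Origin: centre of its underside; y runs along its length, z up. It starts on the robot's side of the fence, turned up to 20 degrees from it, its centre 125 to 145 mm from the fence's face and 170 to 390 mm to the right of the cheek's
- bench_stop: fixed L-shaped stop of pale wood, 16 mm high. Origin: inner corner at bench level. Long fence: 440 mm from the corner along -y; inner face is the plane x = 0, its wood (26 mm) behind it toward +x, away from the robot. Short cheek: 85 mm along -x; inner face is the plane y = 0, its wood (26 mm) on the left, toward +y. With the dark stone seated, its centre is at x = -31 mm, y = -75 mm in this frame
- stone_blue: blue sharpening stone, 68 x 110 x 20 mm, loose, length along y, origin at the centre of its underside; it lies to the left or right of the dark stone, 75 mm or more clear of the fence, so that the dark stone can pass between it and the fence; not to be moved
- wax_tin: round red wax tin with a pale lid, 68 mm across, 39 mm high, origin at the centre of its underside; not to be moved
- walnut_leg: turned walnut leg stub standing on end, 38 mm across, 110 mm high, origin at the centre of its underside; not to be moved or knocked over
- maple_offcut: small pale wood offcut, 32 x 70 x 20 mm, origin at the centre of its underside; not to be moved
- glue_bottle: yellow glue bottle with a red spout, 47 mm across, 131 mm high, origin at the centre of its underside; not to be moved or knocked over
Things that resemble listed ones, but are neither listed nor needed, are in the scene too. What is shaped like the stone_dark but turquoise is not meant.

How it is judged:
By the outcome, as a careful person would: the job done as asked, in the order asked, and still so for the second after the job is handed in, with the robot touching nothing.
It also fails if it takes over 64 s, if anything falls off the work surface, if the arm or the gripper's body presses on something with over 40 N, if the wrist force passes 120 N, or if a joint passes its speed limit or range.

## Working session

There is one attempt and no reset: what is moved stays moved. The work goes in short steps, Python scripts to look and compute and a shell command to move; the robot and the scene stay as the last step left them, time stands still between calls to the robot, and variables do not carry over. Pictures are saved under pics/ and viewed, about 8 in all and at most 12, crops included, and the job is handed in when it is done.

```bash
mkdir -p pics
cat > h.py <<'E'
import numpy as np, cv2
from cell import robot, viewer
def ray(name,px):
    m=viewer.camera_model(name); px=np.array(px,float).reshape(-1,2)
    d=(px-[m["cx"],m["cy"]])/[m["fx"],m["fy"]]
    u=d.copy()
    for _ in range(20): u=d/(1+m["k1"]*(u**2).sum(1,keepdims=True))
    P=np.array(m["pose"]); v=np.c_[u[:,0],-u[:,1],-np.ones(len(u))]@P[:3,:3].T
    return P[:3,3],v
def onplane(name,px,z):
    o,v=ray(name,px); return o+v*((z-o[2])/v[:,2])[:,None]
E
python3 - <<'E'
from h import *
for n in("top","side"):
    cv2.imwrite(f"pics/{n}0.png",viewer.read_camera(n)); m=viewer.camera_model(n); print(n,m)
print(robot.observe())
E
```

```text
top {'fx': 463.54188409479895, 'fy': 463.54188409479895, 'cx': 313.6187120845398, 'cy': 250.27045513692528, 'k1': -0.03392889559804461, 'pose': array([[-0.02481113,  0.98573927, -0.16644069,  0.38012692],
       [-0.9995742 , -0.02701949, -0.01101659, -0.0589638 ],
       [-0.01535663,  0.16609648,  0.98598993,  1.15583389],
       [ 0.        ,  0.        ,  0.        ,  1.        ]])}
side {'fx': 480.96368395825, 'fy': 480.96368395825, 'cx': 322.93178634325386, 'cy': 238.2466350952546, 'k1': -0.012580965234151557, 'pose': array([[ 9.99990623e-01,  1.53005333e-03, -4.05130639e-03,
         5.54223786e-01],
       [-4.28001346e-03,  4.91760378e-01, -8.70720054e-01,
        -1.24902120e+00],
       [ 6.60023842e-04,  8.70729229e-01,  4.91762315e-01,
         7.33568383e-01],
       [ 0.00000000e+00,  0.00000000e+00,  0.00000000e+00,
         1.00000000e+00]])}
{'time': 0.1, 'qpos': array([-1.48499229e+00,  3.42663242e-01,  1.52487160e+00,  2.15355582e-05,
        1.27536845e+00, -1.46015606e-01]), 'qvel': array([ 0.00112349, -0.00258277, -0.00277414,  0.00061977,  0.00016983,
        0.0004601 ]), 'joint_efforts': array([ 1.70973122e-03, -4.32003200e+01, -2.44694263e+01,  7.18804006e-02,
        5.25249972e-02, -5.10034954e-05]), 'tool_pos': array([ 0.12062612, -0.51085274,  0.40412642]), 'tool_rot': array([-3.14029896e+00, -2.11069006e-04,  2.31813224e-01]), 'contact_force': array([-0.58363906,  1.2539886 ,  0.5482861 ]), 'torque': array([-0.02771699,  0.02433018, -0.03297263]), 'opening': 0.09205606667575035}
```

View pics/top0.png

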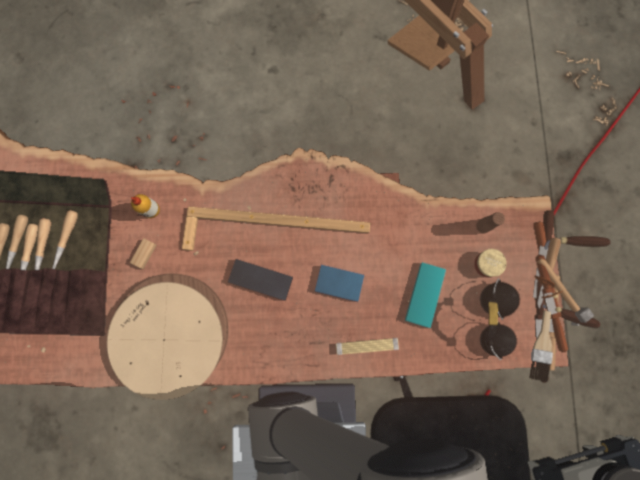

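View pics/side0.png

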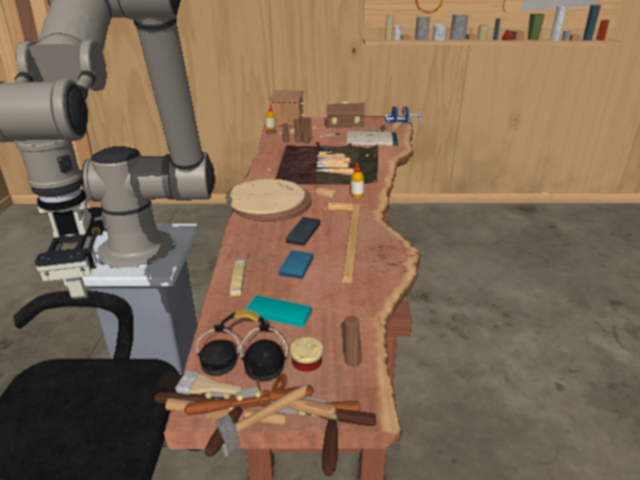

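The top view shows the dark stone at (261,280), near-black and 62x150-like. The blue stone is at (340,284) and a turquoise look-alike, not the one meant, at (425,295). The fence runs from (188,215) to (370,228), with the cheek at (189,230). The other dark things are the ear muffs at (499,300), which are round, so I take (261,280). I'll measure it and confirm in a crop.

```bash
cat >> h.py <<'E'
def mask(img,kind):
    h=cv2.cvtColor(img,cv2.COLOR_BGR2HSV); H,S,V=cv2.split(h)
    if kind=="dark": m=(V<75)&(S<110)
    if kind=="blue": m=(H>98)&(H<118)&(S>110)
    if kind=="wood": m=(H>12)&(H<30)&(V>125)&(S>60)
    return m.astype(np.uint8)*255
def rect(img,kind,roi,z,name="top"):
    x0,y0,x1,y1=roi; m=np.zeros(img.shape[:2],np.uint8); m[y0:y1,x0:x1]=mask(img,kind)[y0:y1,x0:x1]
    m=cv2.morphologyEx(m,cv2.MORPH_OPEN,np.ones((3,3)))
    c=max(cv2.findContours(m,0,cv2.CHAIN_APPROX_NONE)[0],key=cv2.contourArea)
    w=(onplane(name,c.reshape(-1,2),z)[:,:2]*1000).astype(np.float32)
    return c,w,cv2.minAreaRect(w)
E
python3 - <<'E'
from h import *
I=viewer.read_camera("top"); cv2.imwrite("pics/t1.png",I)
D=I.copy()
for k,roi,z in(("dark",(215,245,305,310),.02),("blue",(305,255,375,310),.02),("wood",(175,200,385,255),.016)):
    c,w,r=rect(I,k,roi,z); print(k,r,len(c)); print(cv2.boxPoints(r).round(0).tolist())
    cv2.drawContours(D,[c],-1,(0,255,0),1)
    if k=="wood":
        m=np.zeros(I.shape[:2],np.uint8); cv2.drawContours(m,[c],-1,255,-1)
        E=[[x,np.nonzero(m[:,x])[0].max()+.5] for x in range(212,362)]
        p=onplane("top",E,.016)*1000; vx=cv2.fitLine(p[:,:2].astype(np.float32),cv2.DIST_HUBER,0,.01,.01).ravel(); print("fence",vx)
        C=[[np.nonzero(m[y,:210])[0].max()+.5,y] for y in range(231,246)]
        print("cheek",(onplane("top",C,.016)[:,:2]*1000).round(1)[::3].tolist())
cv2.imwrite("pics/t1c.png",cv2.resize(D[190:320,165:385],None,fx=3.5,fy=3.5,interpolation=cv2.INTER_CUBIC))
E
```

```text
dark ((502.8939208984375, 89.205810546875), (143.3243865966797, 55.766517639160156), 70.98043060302734) 165
[[453.0, 31.0], [506.0, 12.0], [553.0, 148.0], [500.0, 166.0]]Traceback (most recent call last):
  File "<stdin>", line 5, in <module>
  File "h.py", line 21, in rect
    c=max(cv2.findContours(m,0,cv2.CHAIN_APPROX_NONE)[0],key=cv2.contourArea)
ValueError: max() iterable argument is empty
```

```bash
python3 - <<'E'
import cv2
I=cv2.imread("pics/t1.png");h=cv2.cvtColor(I,cv2.COLOR_BGR2HSV)
for p in((340,284),(330,275),(250,217),(300,224),(189,235),(250,235),(340,240),(261,280)):print(p,h[p[1],p[0]])
E
sed -i 's/(H>98)&(H<118)&(S>110)/(H>95)\&(H<125)\&(S>90)/; s/(H>12)&(H<30)&(V>125)&(S>60)/(H>12)\&(H<32)\&(V>110)/' h.py
cat > m.py <<'E'
from h import *
I=cv2.imread("pics/t1.png")
D=I.copy()
for k,roi,z in(("dark",(215,245,305,310),.02),("blue",(305,255,375,310),.02),("wood",(175,200,385,255),.016)):
    c,w,r=rect(I,k,roi,z); print(k,r,len(c)); print(cv2.boxPoints(r).round(0).tolist())
    cv2.drawContours(D,[c],-1,(0,255,0),1)
    if k=="wood":
        m=np.zeros(I.shape[:2],np.uint8); cv2.drawContours(m,[c],-1,255,-1)
        E=[[x,np.nonzero(m[:,x])[0].max()+.5] for x in range(212,362)]
        p=onplane("top",E,.016)*1000; vx=cv2.fitLine(p[:,:2].astype(np.float32),cv2.DIST_HUBER,0,.01,.01).ravel(); print("fence",vx)
        C=[[np.nonzero(m[y,:210])[0].max()+.5,y] for y in range(231,246)]
        print("cheek",(onplane("top",C,.016)[:,:2]*1000).round(1)[::3].tolist())
cv2.imwrite("pics/t1c.png",cv2.resize(D[190:320,165:385],None,fx=3.5,fy=3.5,interpolation=cv2.INTER_CUBIC))
E
python3 m.py
```

```text
(340, 284) [103  92 119]
(330, 275) [102  91 115]
(250, 217) [ 17 131 170]
(300, 224) [ 15 113 183]
(189, 235) [ 16 114 208]
(250, 235) [  9 108 166]
(340, 240) [  9 105 175]
(261, 280) [ 0 17 73]
dark ((502.8939208984375, 89.205810546875), (143.3243865966797, 55.766517639160156), 70.98043060302734) 165
[[453.0, 31.0], [506.0, 12.0], [553.0, 148.0], [500.0, 166.0]]
blue ((483.28582763671875, -129.44427490234375), (55.05202102661133, 59.541263580322266), 75.63226318359375) 82
[[448.0, -149.0], [505.0, -163.0], [519.0, -110.0], [461.0, -95.0]]
wood ((632.0296630859375, 48.489227294921875), (470.8561706542969, 108.76558685302734), 88.24566650390625) 442
[[570.0, -185.0], [679.0, -188.0], [694.0, 282.0], [585.0, 285.0]]
fence [1.1600740e-01 9.9324834e-01 6.3770349e+02 2.1708698e+01]
cheek [[630.1, 251.0], [622.4, 250.9], [614.7, 253.3], [607.0, 253.1], [599.3, 253.0]]
```

View pics/t1c.png

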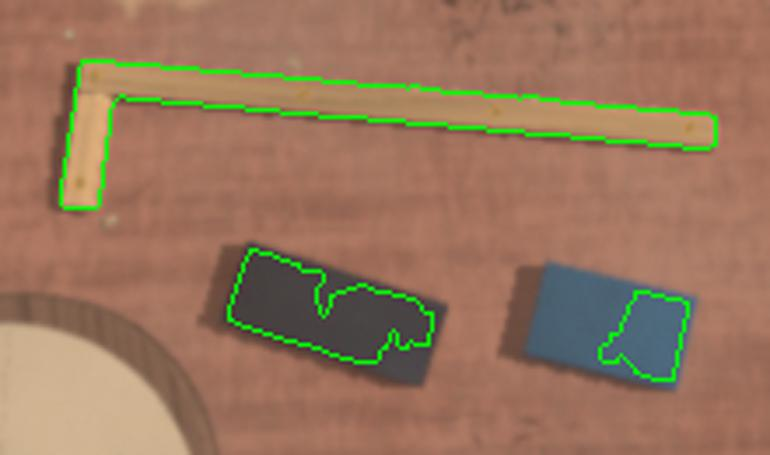

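The crop confirms it: near-black block at (261,280), blue to its right, fence outline good. The stone masks are incomplete, so I'm widening them.

```bash
sed -i 's/m=(V<75)&(S<110)/m=(V<115)\&(S<55)/; s/(H>95)&(H<125)&(S>90)/(H>90)\&(H<130)\&(S>45)/' h.py
cat > m.py <<'E'
from h import *
import sys
I=cv2.imread(sys.argv[1]); roi=eval(sys.argv[2]) if len(sys.argv)>2 else (210,235,305,312)
D=I.copy(); kk=["dark","blue"]
for k,r0,z in(("dark",roi,.02),("blue",(305,250,375,315),.02)):
    c,w,r=rect(I,k,r0,z); print(k,r); print(cv2.boxPoints(r).round(0).tolist())
    cv2.drawContours(D,[c],-1,(0,255,0),1)
    T=np.array([[np.cos(a),np.sin(a)] for a in [0]])
cv2.imwrite(sys.argv[1].replace(".png","c.png"),cv2.resize(D[190:320,165:385],None,fx=3.5,fy=3.5,interpolation=cv2.INTER_CUBIC))
E
python3 m.py pics/t1.png
python3 - <<'E'
from h import *
I=cv2.imread("pics/t1.png")
c,w,r=rect(I,"wood",(175,200,385,255),.016)
m=np.zeros(I.shape[:2],np.uint8); cv2.drawContours(m,[c],-1,255,-1)
X=range(212,362)
for nm,f,z in(("back.016",lambda x:np.nonzero(m[:,x])[0].min()-.5,.016),("front.016",lambda x:np.nonzero(m[:,x])[0].max()+.5,.016),("front0",lambda x:np.nonzero(m[:,x])[0].max()+.5,0)):
    p=(onplane("top",[[x,f(x)] for x in X],z)[:,:2]*1000).astype(np.float32)
    v=cv2.fitLine(p,cv2.DIST_HUBER,0,.01,.01).ravel(); print(nm,np.degrees(np.arctan2(v[0],v[1])),"x at y=0",v[2]-v[3]*v[0]/v[1])
Y=range(222,244)
for nm,f,z in(("ch out",lambda y:np.nonzero(m[y,:210])[0].min()-.5,.016),("ch in.016",lambda y:np.nonzero(m[y,:206])[0].max()+.5,.016)):
    p=(onplane("top",[[f(y),y] for y in Y],z)[:,:2]*1000).astype(np.float32)
    v=cv2.fitLine(p,cv2.DIST_HUBER,0,.01,.01).ravel(); print(nm,np.degrees(np.arctan2(v[1],v[0])),v[2:])
for x in(240,300): print(cv2.cvtColor(I[208:240,x:x+1],cv2.COLOR_BGR2HSV)[:,0].tolist())
E
```

```text
dark ((503.0554504394531, 87.99443817138672), (147.43777465820312, 58.93764114379883), 70.87874603271484)
[[451.0, 28.0], [507.0, 9.0], [555.0, 148.0], [499.0, 167.0]]
blue ((489.1820068359375, -106.70999908447266), (106.5127944946289, 65.33130645751953), 75.09516143798828)
[[444.0, -150.0], [507.0, -167.0], [534.0, -64.0], [471.0, -47.0]]
back.016 6.7922034 x at y=0 663.4718
front.016 6.6617336 x at y=0 635.168
front0 6.660989 x at y=0 638.6519
ch out -7.4544153 [618.67615 283.36823]
ch in.016 -5.5767555 [627.02936 250.94218]
[[10, 98, 166], [10, 97, 166], [11, 100, 166], [14, 108, 166], [15, 111, 168], [15, 113, 172], [15, 112, 177], [15, 113, 180], [15, 112, 177], [15, 113, 172], [15, 112, 171], [15, 112, 169], [15, 112, 153], [14, 109, 119], [11, 105, 114], [9, 106, 139], [9, 106, 161], [9, 107, 167], [9, 107, 167], [9, 106, 166], [9, 106, 168], [9, 106, 169], [9, 107, 167], [9, 108, 163], [9, 108, 158], [9, 108, 158], [9, 108, 160], [9, 110, 165], [9, 109, 166], [9, 108, 165], [9, 107, 164], [9, 109, 162]]
[[9, 107, 160], [9, 106, 166], [9, 106, 168], [9, 105, 165], [9, 105, 161], [9, 103, 159], [9, 104, 160], [10, 106, 159], [13, 108, 163], [15, 112, 173], [15, 112, 173], [15, 113, 172], [15, 112, 175], [15, 113, 179], [15, 113, 182], [15, 113, 185], [15, 113, 183], [15, 112, 166], [14, 109, 131], [11, 107, 124], [9, 109, 145], [9, 110, 157], [9, 110, 162], [9, 109, 164], [8, 109, 166], [9, 108, 166], [9, 109, 164], [9, 109, 164], [9, 109, 166], [9, 110, 169], [9, 112, 169], [9, 112, 168]]
```

View pics/t1c.png

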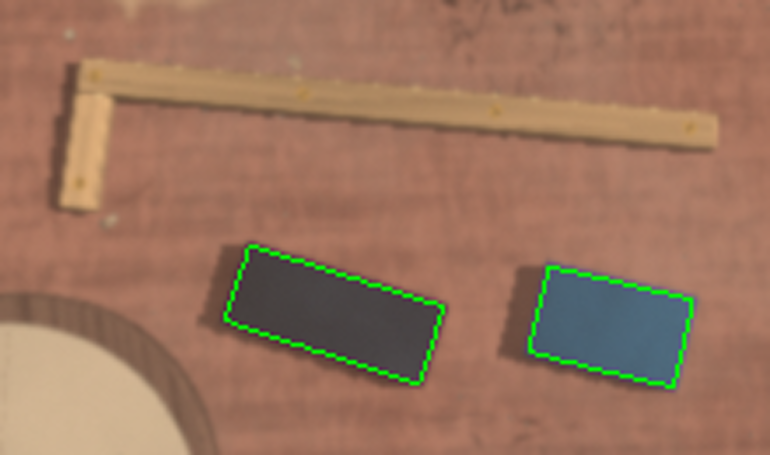

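The contours now fit: dark stone centre (503, 88) mm, long axis 19° from y. The fence is at 6.7°, n·p≈633 mm, and the cheek at s≈327 mm. So the stone needs +12.4° of turn, 113 mm toward the fence, then 106 mm toward the cheek. I'll move the hand around behind the stone, staying high.

```bash
python3 -m creep '[[[38,28,0,0,0,-5],[38,28,0,0,0,-5],[38,28,0,0,0,-5],[38,28,0,0,0,-5],[38,28,0,0,0,0]]]' -0.3
python3 -m creep '[[[30,28,0,0,0,0],[30,28,0,0,0,0],[5,40,0,0,0,0],[5,40,0,0,0,0],[5,40,0,0,0,0]]]'
python3 -m creep '[[[5,40,0,0,0,0],[5,40,0,0,0,0],[5,40,0,0,0,0],[5,40,0,0,0,0],[5,40,0,0,0,0]]]'
```

```text
time: 0.57
tool_pos: [0.2891, -0.3855, 0.4023]
tool_rot: [-3.14, 0.003, -0.148]
contact_force: [1.4, -0.8, -0.6]
opening: 0.0632
time: 0.98
tool_pos: [0.3689, -0.2051, 0.4008]
tool_rot: [-3.139, 0.002, -0.148]
contact_force: [1.7, -0.0, 0.1]
opening: 0.0601
time: 1.4
tool_pos: [0.392, 0.0019, 0.4004]
tool_rot: [-3.139, 0.002, -0.15]
contact_force: [0.9, 0.1, -0.2]
opening: 0.0599
```

```bash
python3 -m creep '[[[15,31,0,0,0,1.9],[15,31,0,0,0,0],[12,20,0,0,0,0],[0,0,-40,0,0,0],[0,0,-40,0,0,0]]]'
python3 -m creep '[[[0,0,-40,0,0,0],[0,0,-30,0,0,0],[0,0,0,0,0,0]]]'
```

```text
time: 1.82
tool_pos: [0.436, 0.0966, 0.3255]
tool_rot: [-3.134, -0.016, -0.105]
contact_force: [-0.3, -0.6, -0.9]
opening: 0.0595
time: 2.07
tool_pos: [0.4336, 0.0981, 0.248]
tool_rot: [-3.135, -0.009, -0.101]
contact_force: [-1.2, -0.7, 0.4]
opening: 0.0597
```

```bash
python3 -m creep '[[[0,0,-25,0,0,-0.9],[0,0,-20,0,0,0],[0,0,-12,0,0,0],[0,0,-4,0,0,0],[0,0,0,0,0,0]]]'
python3 - <<'E'
from h import *
cv2.imwrite("pics/t2.png",cv2.resize(viewer.read_camera("top")[190:350,165:385],None,fx=3.5,fy=3.5,interpolation=cv2.INTER_CUBIC))
S=viewer.read_camera("side");cv2.imwrite("pics/s2.png",cv2.resize(S[150:330,200:420],None,fx=3.3,fy=3.3,interpolation=cv2.INTER_CUBIC))
print(robot.observe()["tool_pos"],robot.observe()["tool_rot"])
E
```

```text
time: 2.48
tool_pos: [0.4357, 0.0982, 0.1884]
tool_rot: [-3.135, -0.011, -0.118]
contact_force: [-0.2, -0.1, -0.0]
opening: 0.0594
[0.4359576  0.09820619 0.1892607 ] [-3.13413907 -0.0126508  -0.11796957]
```

View pics/s2.png

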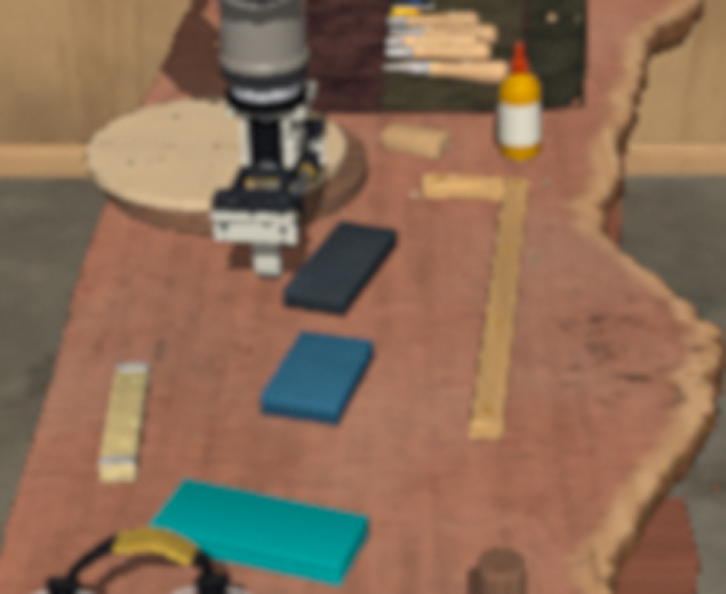

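The side view shows the fingertips about to land behind the dark stone (finger at (267,265), stone at (340,265)), with everything clear. I'll push along the fence normal.

```bash
python3 -m creep '[[[10,-1,-1,0,0,0],[12,-1.5,-1,0,0,0],[12,-1.5,0,0,0,0],[12,-1.5,0,0,0,0],[12,-1.5,0,0,0,0]]]'
python3 -m creep '[[[12,-1.5,0,0,0,0],[12,-1.5,0,0,0,0],[12,-1.5,0,0,0,0],[0,0,0,0,0,0]]]'
cat > lk.py <<'E'
import sys; from h import *
n=np.array([.9932,-.1167]); d=np.array([.1167,.9932])
I=viewer.read_camera("top"); f=f"pics/{sys.argv[1]}.png"; cv2.imwrite(f,I)
for k,roi,z in(("dark",(180,210,305,312),.02),("blue",(305,250,375,315),.02)):
    c,w,r=rect(I,k,roi,z); b=cv2.boxPoints(r); 
    print(k,"box ns",[[round(float(p@n),1),round(float(p@d),1)] for p in b],"ang",r[1:])
    cv2.drawContours(I,[c],-1,(0,255,0),1)
cv2.imwrite(f.replace(".","c."),cv2.resize(I[190:320,165:385],None,fx=3.5,fy=3.5,interpolation=cv2.INTER_CUBIC))
t=robot.observe(); p=t["tool_pos"][:2]*1000; print("hand ns",p@n,p@d,t["tool_pos"],t["tool_rot"],t["contact_force"],t["time"])
E
python3 lk.py t3
```

```text
time: 3.0
tool_pos: [0.4944, 0.0913, 0.1938]
tool_rot: [-3.134, -0.014, -0.117]
contact_force: [-1.4, 0.3, -1.4]
opening: 0.0596
time: 3.33
tool_pos: [0.5343, 0.0863, 0.2]
tool_rot: [-3.133, -0.021, -0.118]
contact_force: [0.2, 0.6, 0.7]
opening: 0.0599
dark box ns [[493.9, 64.3], [625.2, 64.0], [625.8, 304.5], [494.5, 304.8]] ang ((240.52976989746094, 131.28598022460938), 83.15940856933594)
blue box ns [[458.5, -97.0], [523.3, -106.2], [538.4, -0.7], [473.5, 8.6]] ang ((106.62882995605469, 65.51094818115234), 75.19025421142578)
hand ns 519.551831305368 148.15456252030663 [0.53327378 0.08650978 0.19992857] [-3.13281582 -0.02018847 -0.11743439] [-0.40320335  0.2846783   0.6747722 ] 3.3833
```

View pics/t3c.png

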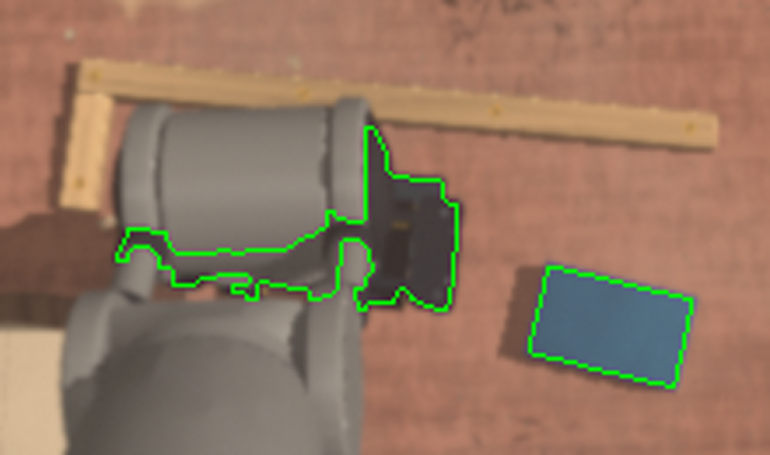

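The arm hides the stone from above (pixels around (240,250)). The hand's z also crept up to 0.200, which puts the tips at stone-top height, so I'm checking the side view.

Run:
```python
from h import *
S=viewer.read_camera("side");cv2.imwrite("pics/s3.png",cv2.resize(S[180:280,260:390],None,fx=5,fy=5,interpolation=cv2.INTER_CUBIC))
```

```text
(no output)
```

View pics/s3.png

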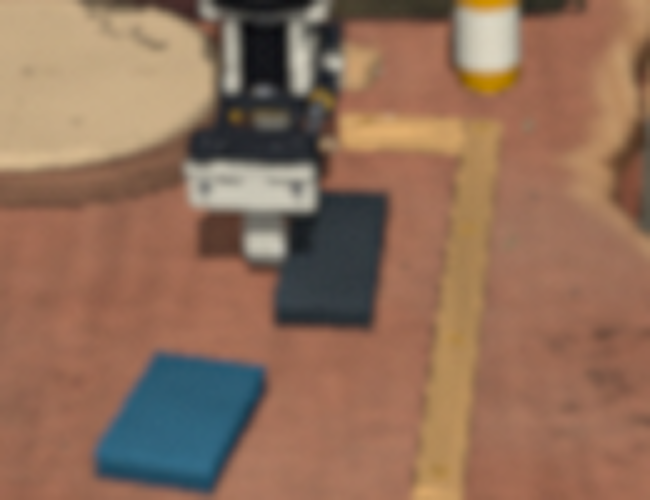

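The side view shows the stone pushed and turned nearly parallel to the fence (stone at about (330,260), fence at (460,290)). The tips have risen, though. I'll back off a little, lower, and re-push with a z correction.

```bash
python3 -m creep '[[[-12,1.5,0,0,0.6,0],[-12,1.5,-2,0,0.6,0],[0,0,-6,0,0,0],[0,0,-6,0,0,0],[0,0,0,0,0,0]]]'
cat > sd.py <<'E'
import sys; from h import *
n=np.array([.9932,-.1167]); d=np.array([.1167,.9932])
S=viewer.read_camera("side")
# stone near-end bottom/top edge seen from -y: take dark contour, give quad corners
m=mask(S,"dark"); m[:200]=0; q=np.zeros_like(m); q[200:270,302:362]=m[200:270,302:362]
c=max(cv2.findContours(q,0,cv2.CHAIN_APPROX_NONE)[0],key=cv2.contourArea)
p=onplane("side",c.reshape(-1,2),.02)[:,:2]*1000; u=np.c_[p@n,p@d]
print("max n",u[:,0].max(), "right edge fit",)
e=[]
for s in range(70,230,10):
    k=(abs(u[:,1]-s)<5); 
    if k.any(): e.append((s,round(u[k,0].min(),1),round(u[k,0].max(),1)))
print(e,"s range",u[:,1].min(),u[:,1].max())
cv2.drawContours(S,[c],-1,(0,255,0),1)
cv2.imwrite(f"pics/{sys.argv[1]}.png",cv2.resize(S[180:280,260:390],None,fx=5,fy=5,interpolation=cv2.INTER_CUBIC))
E
python3 sd.py s4; python3 lk.py t4|tail -1
```

```text
time: 3.85
tool_pos: [0.5053, 0.0901, 0.1871]
tool_rot: [-3.135, 0.001, -0.117]
contact_force: [0.2, -0.5, 0.8]
opening: 0.0595
max n 588.7770815416309 right edge fit
[(70, np.float64(531.4), np.float64(588.8)), (80, np.float64(529.9), np.float64(588.2)), (90, np.float64(532.1), np.float64(587.1)), (100, np.float64(530.5), np.float64(586.5)), (110, np.float64(529.7), np.float64(585.3)), (120, np.float64(531.2), np.float64(587.8)), (130, np.float64(530.4), np.float64(586.6)), (140, np.float64(529.6), np.float64(586.1)), (150, np.float64(531.1), np.float64(584.9)), (160, np.float64(529.5), np.float64(584.3)), (170, np.float64(528.6), np.float64(586.2)), (180, np.float64(530.2), np.float64(585.6)), (190, np.float64(529.3), np.float64(584.4)), (200, np.float64(528.5), np.float64(583.7)), (210, np.float64(534.1), np.float64(582.5))] s range 43.02443567704334 210.80728382039953
hand ns 492.03350796226886 148.527620106609 [0.5059879  0.09009145 0.18774473] [-3.13505521e+00 -2.46444959e-04 -1.16707488e-01] [-0.00658353 -0.4888823  -0.4694623 ] 3.95
```

View pics/s4.png

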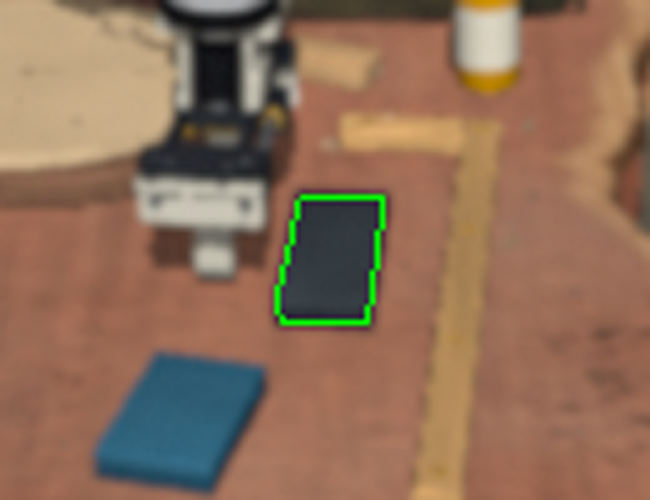

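The side view shows the stone outlined at (330,260), parallel to the fence, near face at n≈529, about 43 mm still to go. I'll push on with a z trim and watch the force near the fence.

```bash
python3 -m creep '[[[12,-1.4,-1.5,0,0.2,0],[12,-1.4,-1.5,0,0.2,0],[12,-1.4,-1.5,0,0.2,0],[10,-1.2,-1.5,0,0.2,0]]]'
python3 -m creep '[[[8,-1,-1.5,0,0.2,0],[7,-0.8,-1.5,0,0.2,0],[5,-0.6,-1,0,0.2,0]]]'
python3 -m creep '[[[3,-0.4,-0.5,0,0,0],[3,-0.4,-0.5,0,0,0]]]'
```

```text
time: 4.28
tool_pos: [0.5525, 0.0849, 0.1819]
tool_rot: [-3.137, 0.018, -0.116]
contact_force: [-2.8, 0.4, 2.1]
opening: 0.0593
time: 4.53
tool_pos: [0.5728, 0.0824, 0.178]
tool_rot: [-3.139, 0.036, -0.117]
contact_force: [-22.7, 3.3, 33.1]
opening: 0.0598
time: 4.7
tool_pos: [0.5756, 0.0822, 0.1782]
tool_rot: [-3.139, 0.052, -0.117]
contact_force: [-12.6, 1.1, 14.5]
opening: 0.0597
```

The stone has met the fence: hand n≈562 as predicted, with x force rising. My trim overshot and the tips touched the bench, so I'll lift, back off and level.

```bash
python3 -m creep '[[[0,0,5,0,0,0],[-10,1.2,6,0,-1.5,0],[-12,1.4,12,0,-1.5,0],[-12,1.4,20,0,0,0],[0,0,30,0,0,0]]]'
sed -i 's/302:362/306:362/g' sd.py; python3 sd.py s5;python3 lk.py t5
```

```text
time: 5.12
tool_pos: [0.5403, 0.0859, 0.2481]
tool_rot: [-3.134, 0.006, -0.118]
contact_force: [0.3, 1.2, -1.2]
opening: 0.0596
max n 623.6559606565239 right edge fit
[(70, np.float64(564.9), np.float64(622.0)), (80, np.float64(563.6), np.float64(621.5)), (90, np.float64(565.3), np.float64(623.7)), (100, np.float64(564.7), np.float64(623.2)), (110, np.float64(564.0), np.float64(622.3)), (120, np.float64(565.7), np.float64(621.4)), (130, np.float64(564.4), np.float64(621.0)), (140, np.float64(566.8), np.float64(623.2)), (150, np.float64(565.5), np.float64(622.7)), (160, np.float64(564.8), np.float64(621.8)), (170, np.float64(566.6), np.float64(621.3)), (180, np.float64(565.9), np.float64(620.4)), (190, np.float64(564.5), np.float64(619.9)), (200, np.float64(567.0), np.float64(618.9)), (210, np.float64(566.3), np.float64(618.5))] s range 42.891421367914326 211.91590461878835
dark box ns [[504.2, 68.2], [661.7, 70.4], [658.1, 327.0], [500.6, 324.8]] ang ((256.62921142578125, 157.50433349609375), 84.09489440917969)
blue box ns [[458.4, -97.0], [523.0, -106.2], [538.0, -0.6], [473.5, 8.6]] ang ((106.63280487060547, 65.19276428222656), 75.18134307861328)
hand ns 530.1257987838418 148.72917195323316 [0.54384222 0.08584654 0.25379833] [-3.13243964 -0.00843413 -0.11758516] [ 0.20806926 -0.15848646 -0.41530717] 5.2167
```

View pics/s5.png

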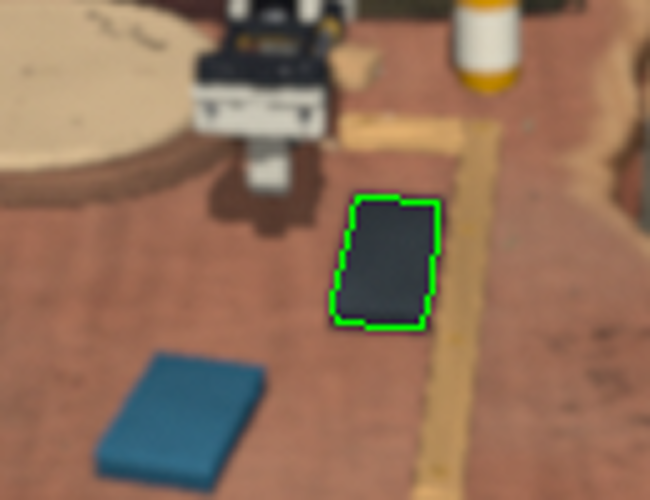

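The stone is still about 6 mm short of the fence, with a thin gap at about (445,210). The wrist tilt had held the tips back, so that x force was bench drag. I'll level the hand and finish the normal push.

```bash
python3 -m creep '[[[-3,0,-20,0,0.4,0],[0,0,-22,0,0,0],[0,0,-16,0,0,0],[0,0,-6,0,0,0],[0,0,0,0,0,0]]]'
python3 lk.py t6|tail -1
```

```text
time: 5.63
tool_pos: [0.544, 0.0856, 0.1912]
tool_rot: [-3.132, -0.016, -0.118]
contact_force: [-0.4, -0.3, 0.2]
opening: 0.0595
hand ns 530.3781858298315 148.45406549833788 [0.54406077 0.08554387 0.19170035] [-3.13155009 -0.0166843  -0.11780832] [-0.13566217 -0.34090578 -0.05567019] 5.6833
```

```bash
python3 -m creep '[[[0,0,-4,0,1,0],[7,-0.8,-1,0,0,0],[7,-0.8,-0.8,0,0,0],[7,-0.8,-0.8,0,0.1,0]]]'
python3 -m creep '[[[5,-0.6,-0.6,0,0.1,0],[4,-0.5,-0.6,0,0.1,0]]]'
python3 -m creep '[[[4,-0.5,-0.5,0,0,0],[0,0,0,0,0,0]]]'
```

```text
time: 6.02
tool_pos: [0.5671, 0.0831, 0.1868]
tool_rot: [-3.134, 0.001, -0.117]
contact_force: [0.7, -0.4, -1.2]
opening: 0.0595
time: 6.18
tool_pos: [0.5749, 0.0823, 0.1858]
tool_rot: [-3.135, 0.016, -0.118]
contact_force: [-24.8, 3.1, 17.0]
opening: 0.0594
time: 6.35
tool_pos: [0.5765, 0.0823, 0.185]
tool_rot: [-3.135, 0.03, -0.118]
contact_force: [0.8, 0.2, 0.6]
opening: 0.0596
```

```bash
python3 -m creep '[[[2,-0.2,0.5,0,-1,0],[4,-0.5,0,0,-0.5,0]]]'
python3 -m creep '[[[-6,0.6,3,0,0,0],[-10,1.2,6,0,0,0],[-12,1.4,12,0,0,0],[-12,1.4,20,0,0,0],[0,0,30,0,0,0]]]'
sed -i 's/200:270,306:362/200:270,309:362/g' sd.py; python3 sd.py s6;python3 lk.py t7
```

```text
time: 6.52
tool_pos: [0.5768, 0.0822, 0.1844]
tool_rot: [-3.134, 0.028, -0.117]
contact_force: [-22.5, 2.7, 17.9]
opening: 0.0597
time: 6.93
tool_pos: [0.5351, 0.0865, 0.2524]
tool_rot: [-3.136, 0.036, -0.118]
contact_force: [-0.1, -0.0, -1.1]
opening: 0.0596
max n 625.3751274803208 right edge fit
[(70, np.float64(570.9), np.float64(625.0)), (80, np.float64(569.6), np.float64(624.5)), (90, np.float64(569.0), np.float64(623.7)), (100, np.float64(568.4), np.float64(623.2)), (110, np.float64(569.5), np.float64(625.4)), (120, np.float64(568.8), np.float64(624.5)), (130, np.float64(570.6), np.float64(624.0)), (140, np.float64(569.9), np.float64(623.2)), (150, np.float64(568.6), np.float64(625.4)), (160, np.float64(571.1), np.float64(624.9)), (170, np.float64(569.8), np.float64(624.5)), (180, np.float64(569.1), np.float64(623.5)), (190, np.float64(571.6), np.float64(623.1)), (200, np.float64(570.3), np.float64(622.2)), (210, np.float64(572.8), np.float64(624.9))] s range 42.891421367914326 211.91590461878835
dark box ns [[501.7, 68.3], [666.7, 70.6], [663.1, 329.3], [498.1, 327.0]] ang ((258.7422790527344, 164.96824645996094), 84.0992660522461)
blue box ns [[458.4, -97.0], [522.9, -106.2], [538.1, -0.7], [473.6, 8.6]] ang ((106.66954040527344, 65.18933868408203), 75.09862518310547)
hand ns 524.8058137926238 148.67474991715136 [0.5385524  0.0864133  0.25806338] [-3.13374947  0.02080622 -0.11798868] [ 0.65980284 -0.45575747  0.07767896] 7.0333
```

View pics/s6.png

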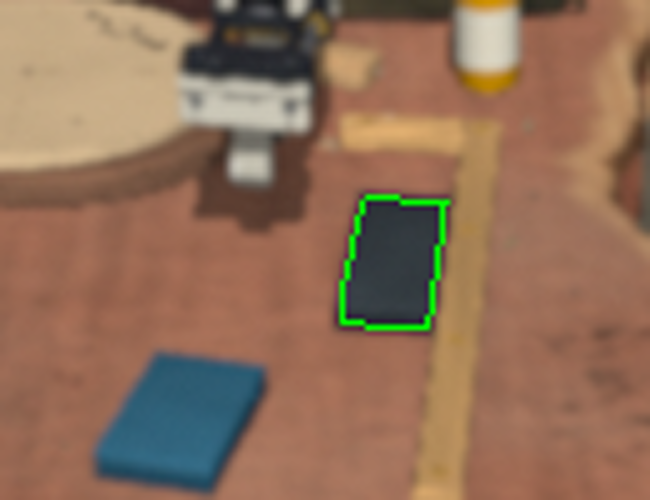

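The side view shows the stone flush with the fence: right edge against it, near face at n≈570 (569–572), parallel. Next I shut the fingers and go round to its right end for the push toward the cheek.

```bash
python3 -m creep '[[[15,-33,0,0,-1.2,0],[15,-33,0,0,0,0],[15,-33,0,0,0,0],[15,-33,0,0,0,0],[0,0,0,0,0,0]]]' 1
python3 lk.py t8|tail -1
```

```text
time: 7.45
tool_pos: [0.6031, -0.0495, 0.2616]
tool_rot: [-3.132, -0.017, -0.111]
contact_force: [-0.3, -0.2, 0.0]
opening: 0.0308
hand ns 603.4860100104729 23.295085341643492 [ 0.60206163 -0.04728706  0.26121246] [-3.13074842 -0.01469749 -0.1111731 ] [-0.27010658  0.50196989  0.28599677] 7.5
```

```bash
python3 -m creep '[[[0,-2,-20,-0.5,0.8,-0.3],[0,0,-20,0,0,0],[0,0,-20,0,0,0],[0,0,-10,0,0,0],[0,0,-3,0,0,0]]]'
python3 lk.py t9|tail -1; python3 -c "
from cell import robot;print(robot.observe()['opening'])"
```

```text
time: 7.92
tool_pos: [0.6029, -0.048, 0.1867]
tool_rot: [-3.141, -0.009, -0.118]
contact_force: [-0.0, -0.7, 0.4]
opening: 0.0007
hand ns 604.2693537165279 22.769915739803594 [ 0.60277831 -0.04790003  0.18654377] [-3.1408957  -0.00781497 -0.11787276] [-1.11731097  0.29772833  0.12413593] 7.9667
0.0006649633577622422
```

```bash
python3 -m creep '[[[1.2,10,0,0,0,0],[1.4,12,0,0,0,0],[1.4,12,0,0,0,0],[1.4,12,0,0,0,0],[1.4,12,0,0,0,0]]]'
python3 lk.py t10|tail -1
```

```text
time: 8.38
tool_pos: [0.611, 0.0147, 0.1902]
tool_rot: [3.141, -0.013, -0.119]
contact_force: [0.1, -1.7, 0.8]
opening: 0.0004
hand ns 604.9717878354573 88.23014224520432 [0.61111464 0.01702886 0.19035805] [-3.14048282 -0.01379806 -0.11736201] [-0.64708356  2.29317235  0.32713702] 8.4333
```

```bash
python3 -m creep '[[[1,10,-1.2,0,0.3,0],[1,10,-1.2,0,0.2,0],[1,10,-1,0,0,0],[1,10,-0.7,0,0,0]]]'
python3 lk.py t11|tail -1; python3 sd.py s7
```

```text
time: 8.77
tool_pos: [0.6168, 0.0593, 0.19]
tool_rot: [3.138, -0.011, -0.115]
contact_force: [-2.4, -4.4, 4.0]
opening: 0.0005
hand ns 605.4736098199559 132.79850267921896 [0.6168138  0.06123271 0.18996906] [ 3.13892899 -0.0116425  -0.11450648] [-0.49345218 -1.31474244  4.55711342] 8.8167
max n 629.5456786154773 right edge fit
[(210, np.float64(552.7), np.float64(618.0)), (220, np.float64(551.9), np.float64(627.7))] s range 210.4377811346848 362.33138285224913
```

View pics/s7.png

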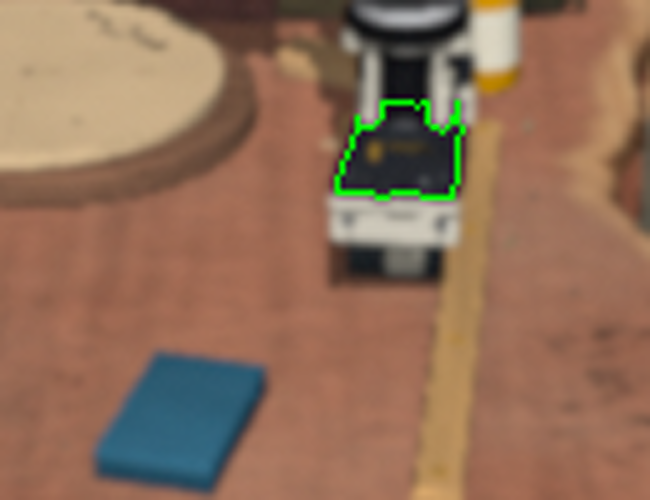

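The side view shows the finger at (403,262) centred on the stone's end, the stone still along the fence. About 25 mm to go.

```bash
python3 -m creep '[[[0.8,8,-1.2,0,0.3,-0.1],[0.7,6,-1.2,0,0.2,0]]]'
python3 -m creep '[[[0.5,4,-0.8,0,0,0],[0.5,4,-0.5,0,0,0]]]'
python3 lk.py t12|tail -1
```

```text
time: 9.03
tool_pos: [0.6192, 0.0734, 0.1893]
tool_rot: [3.136, -0.007, -0.116]
contact_force: [-2.8, -9.1, 11.4]
opening: 0.0003
time: 9.2
tool_pos: [0.6202, 0.08, 0.1895]
tool_rot: [3.132, -0.006, -0.116]
contact_force: [-3.4, -5.2, 6.7]
opening: 0.0004
hand ns 606.6227654594452 152.42357631135891 [0.62024517 0.08058897 0.18948277] [ 3.13259815 -0.00611989 -0.11573384] [-3.01005716 -5.06306455  7.45306938] 9.25
```

```bash
python3 -m creep '[[[0.4,4,-0.5,0.3,0,0],[0.4,4,-0.5,0.3,0,0]]]'
python3 -m creep '[[[0.4,4,0,0.2,0,0]]]'
python3 -m creep '[[[0.4,4,0,0.2,0,0]]]'
python3 lk.py t13|tail -1
```

```text
time: 9.42
tool_pos: [0.6211, 0.0869, 0.1894]
tool_rot: [3.141, -0.005, -0.117]
contact_force: [-1.5, -5.0, 5.3]
opening: 0.0004
time: 9.5
tool_pos: [0.6216, 0.0904, 0.1896]
tool_rot: [-3.139, -0.004, -0.117]
contact_force: [-0.9, -2.4, 1.3]
opening: 0.0009
time: 9.58
tool_pos: [0.6218, 0.0923, 0.1895]
tool_rot: [-3.141, -0.002, -0.116]
contact_force: [-3.6, -29.2, 5.4]
opening: 0.0004
hand ns 606.8161065144045 163.9958513307888 [0.62178758 0.09205924 0.18946167] [ 3.14149964e+00 -2.21729700e-03 -1.16416572e-01] [ -2.75589113 -15.83270816   5.67541047] 9.6333
```

The cheek is met (29 N, abrupt). I'll back off, lift and check with both cameras.

```bash
python3 -m creep '[[[-0.6,-6,0,0,0,0],[-1.2,-10,3,0,0,0],[-3,-25,20,0,0,0],[-3,-30,30,0,0,0],[-3,-35,30,0,0,0]]]' 
python3 -m creep '[[[-4,-38,10,0,0,0],[-4,-38,0,0,0,0],[-10,-38,0,0,0,0],[-10,-38,0,0,0,0],[-10,-38,0,0,0,0]]]'
python3 - <<'E'
from h import *
n=np.array([.9932,-.1167]); d=np.array([.1167,.9932])
T=viewer.read_camera("top");S=viewer.read_camera("side"); cv2.imwrite("pics/t14.png",T);cv2.imwrite("pics/s14.png",S)
for nm,I,roi in(("top",T,(180,200,300,275)),("side",S,(312,195,365,260))):
    c,w,r=rect(I,"dark",roi,.02,nm); print(nm,[[round(float(p@n),1),round(float(p@d),1)] for p in cv2.boxPoints(r)],r[1:])
a=cv2.resize(T[190:270,165:295],(780,480),interpolation=cv2.INTER_CUBIC); 
b=cv2.resize(S[180:280,290:390],None,fx=4.8,fy=4.8,interpolation=cv2.INTER_CUBIC)
cv2.imwrite("pics/both.png",cv2.resize(np.hstack([a,b]),None,fx=.63,fy=.63,interpolation=cv2.INTER_AREA))
for k in("blue",): c,w,r=rect(T,k,(305,250,375,315),.02); print(k,r)
E
```

```text
time: 10.05
tool_pos: [0.608, -0.0097, 0.2644]
tool_rot: [-3.138, 0.015, -0.11]
contact_force: [1.4, -0.5, 0.0]
opening: 0.0004
time: 10.47
tool_pos: [0.5695, -0.2062, 0.2829]
tool_rot: [-3.135, -0.001, -0.106]
contact_force: [0.5, 0.3, -0.5]
opening: 0.0001
top [[571.4, 175.0], [631.0, 175.6], [629.6, 323.6], [569.9, 323.1]] ((148.02333068847656, 59.67594528198242), 83.84475708007812)
side [[483.8, 389.2], [520.7, 77.1], [629.2, 89.9], [592.2, 402.0]] ((109.1628189086914, 314.3291320800781), 0.042276930063962936)
blue ((496.9949951171875, -77.00566101074219), (45.41132354736328, 64.52722930908203), 75.55136108398438)
```

View pics/both.png

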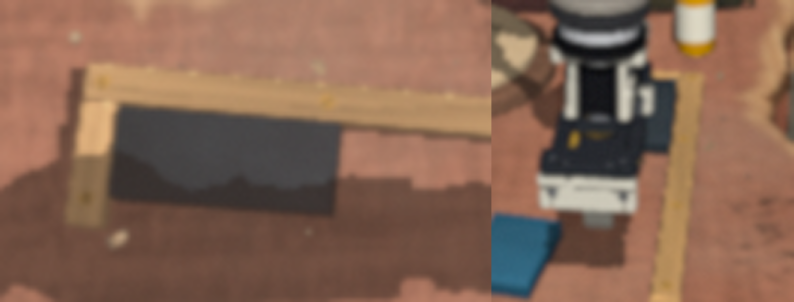

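The composite shows the dark stone in the corner, its far side along the fence (stone (230,155) in the left panel) and its end at the cheek (115,150). Its fitted angle is 6.2° against about 6.7° for the fence. That could be noise or a ~1 mm gap at the cheek end, so I'll square it with a two-finger press. (That was picture 12, so from here I check numerically only.)

```bash
python3 -m creep '[[[-6,36,0,0,0,-0.6],[-6,37,0,0,0,0],[-6,37,0,0,0,0],[-6,37,0,0,0,0],[-6,37,0,0,0,0]]]' -0.3
python3 -m creep '[[[1,37,0,0,0,0],[1,37,0,0,0,0],[1,37,0,0,0,0],[1,37,0,0,0,0],[1,37,0,0,0,0]]]'
python3 lk.py t15|tail -1
```

```text
time: 10.98
tool_pos: [0.5364, -0.0297, 0.2815]
tool_rot: [-3.134, -0.004, -0.144]
contact_force: [0.0, 0.8, 0.1]
opening: 0.0291
time: 11.4
tool_pos: [0.5372, 0.1667, 0.2814]
tool_rot: [-3.13, -0.001, -0.146]
contact_force: [1.1, -0.3, -0.3]
opening: 0.0586
hand ns 512.9118236610067 234.1490737065418 [0.53671426 0.1726888  0.28159722] [-3.12600394e+00 -9.86722926e-04 -1.41998361e-01] [-1.16973403  5.23717011  0.02529658] 11.45
```

```bash
python3 -m creep '[[[1,10,-15,-0.6,0,1.4],[0,0,-25,0,0,0],[0,0,-25,0,0,0],[0,0,-18,0,0,0],[0,0,-8,0,0,0]]]'
python3 lk.py t16|tail -1
```

```text
time: 11.87
tool_pos: [0.5359, 0.1917, 0.1902]
tool_rot: [-3.13, -0.009, -0.106]
contact_force: [0.0, -0.7, -0.6]
opening: 0.0597
hand ns 509.5484759630631 252.7425145496041 [0.53554372 0.19154708 0.1893243 ] [-3.13056603 -0.00691452 -0.1056629 ] [-0.78306796 -0.4605784  -0.93287766] 11.9167
```

```bash
python3 -m creep '[[[9,-1.5,-1,0,0.3,-0.65],[10,-1.5,-0.8,0,0,0],[10,-1.2,-0.8,0,0,0],[7,-0.8,-0.6,0,0,0]]]'
python3 lk.py t17|tail -1
```

```text
time: 12.25
tool_pos: [0.5738, 0.1864, 0.1884]
tool_rot: [-3.13, -0.001, -0.119]
contact_force: [0.2, -0.5, 0.3]
opening: 0.0595
hand ns 549.3628017475465 252.01971953501445 [0.57500039 0.18618322 0.18867455] [-3.12940573 -0.00321209 -0.1198046 ] [ 1.26284333 -0.12256075  1.22531933] 12.3
```

```bash
python3 -m creep '[[[5,-0.6,-0.4,0,0,0.1],[4,-0.5,-0.4,0,0,0]]]'
python3 -m creep '[[[4,-0.5,0,0,0,0]]]'
python3 lk.py t18|tail -1
```

```text
time: 12.47
tool_pos: [0.5842, 0.1848, 0.189]
tool_rot: [-3.129, -0.001, -0.119]
contact_force: [-14.5, 2.9, 11.0]
opening: 0.0597
time: 12.55
tool_pos: [0.5859, 0.1847, 0.189]
tool_rot: [-3.13, 0.009, -0.12]
contact_force: [-20.1, 5.2, 12.0]
opening: 0.0595
hand ns 560.4508247567314 251.86021788044266 [0.58599368 0.18473093 0.18898944] [-3.13002913  0.00975451 -0.11948548] [-14.12856587   1.34532722   9.57229557] 12.6
```

Firm contact at 20 N with both fingers. I'll back off straight, lift, swing right and measure.

```bash
python3 -m creep '[[[-6,0.7,0,0,0,0],[-12,1.4,4,0,0,0],[-15,0,25,0,0,0],[-10,-10,35,0,0,0],[0,-30,30,0,0,0]]]'
python3 -m creep '[[[-5,-38,0,0,0,0],[-5,-38,0,0,0,0],[-5,-38,0,0,0,0],[-5,-38,0,0,0,0],[-5,-38,0,0,0,0]]]'
python3 -m creep '[[[-5,-38,0,0,0,0],[-5,-38,0,0,0,0],[-5,-38,0,0,0,0],[-5,-38,0,0,0,0],[-5,-38,0,0,0,0]]]'
cat > fin.py <<'E'
from h import *
n=np.array([.9932,-.1167]); d=np.array([.1167,.9932])
def line(p):
    v=cv2.fitLine(p.astype(np.float32),cv2.DIST_HUBER,0,.01,.01).ravel(); return v
T=viewer.read_camera("top");S=viewer.read_camera("side"); cv2.imwrite("pics/t20.png",T);cv2.imwrite("pics/s20.png",S)
O=cv2.imread("pics/t1.png")
for nm,I,roi in(("top",T,(180,200,300,275)),("side",S,(312,195,365,260))):
    c,w,r=rect(I,"dark",roi,.02,nm); print(nm,[[round(float(p@n),1),round(float(p@d),1)] for p in cv2.boxPoints(r)],r[1:])
    u=np.c_[w@n,w@d]; far=u[(u[:,0]>u[:,0].max()-6)&(abs(u[:,1]-u[:,1].mean())<55)]; near=u[(u[:,0]<u[:,0].min()+6)&(abs(u[:,1]-u[:,1].mean())<55)]
    for e in(far,near): v=line(e); print("  edge dev from 6.7deg line",round(np.degrees(np.arctan(v[0]/v[1])),2),"n",round(e[:,0].mean(),1))
print("blue",rect(O,"blue",(305,250,375,315),.02)[2],rect(T,"blue",(305,250,375,315),.02)[2])
df=cv2.absdiff(cv2.GaussianBlur(T,(5,5),0),cv2.GaussianBlur(O,(5,5),0)).max(2)
for q,(x,y) in dict(tin=(491,263),leg=(487,223),offcut=(142,253),glue=(145,205),turq=(425,295),rule=(367,346),disc=(165,335),muffs=(499,320)).items(): print(q,df[y-15:y+15,x-15:x+15].mean().round(1),end=" ")
t=robot.observe();print(t["tool_pos"],t["contact_force"],t["time"])
E
python3 fin.py
```

```text
time: 13.02
tool_pos: [0.5381, 0.1494, 0.2796]
tool_rot: [-3.132, 0.025, -0.116]
contact_force: [1.5, -0.2, 0.2]
opening: 0.0595
time: 13.43
tool_pos: [0.5125, -0.0441, 0.2909]
tool_rot: [-3.13, 0.002, -0.107]
contact_force: [0.7, -0.5, 0.1]
opening: 0.0597
time: 13.85
tool_pos: [0.4842, -0.2432, 0.2942]
tool_rot: [-3.132, -0.004, -0.107]
contact_force: [1.3, -0.7, 0.2]
opening: 0.0595
top [[570.8, 175.1], [631.1, 175.0], [631.4, 323.1], [571.1, 323.2]] ((148.1287384033203, 60.2905387878418), 83.19750213623047)
  edge dev from 6.7deg line 0.06 n 630.0
  edge dev from 6.7deg line 0.12 n 572.3
side [[568.7, 155.1], [618.7, 155.5], [617.6, 289.2], [567.6, 288.8]] ((133.68310546875, 50.0004997253418), 83.78134155273438)
  edge dev from 6.7deg line -0.34 n 615.4
  edge dev from 6.7deg line 0.23 n 570.9
blue ((489.1820068359375, -106.70999908447266), (106.5127944946289, 65.33130645751953), 75.09516143798828) ((489.7807922363281, -107.03616333007812), (106.59512329101562, 64.80293273925781), 75.81736755371094)
tin 18.5 leg 7.5 offcut 9.2 glue 8.9 turq 34.4 rule 72.9 disc 49.3 muffs 5.8 [ 0.48396751 -0.24657191  0.29421189] [ 1.72654454  0.91608402 -0.70586463] 13.95
```

The press squared the stone to 0.1° of the fence line. Turning it may have opened a sub-mm gap at the cheek, so I'll give one light centred nudge on the end.

```bash
python3 -m creep '[[[14,34,0,0,0,-0.5],[14,34,0,0,0,0],[14,34,0,0,0,0],[14,34,0,0,0,0],[14,34,0,0,0,0]]]' 1
python3 -m creep '[[[14,34,0,0,0,0],[14,34,0,0,0,0],[14,32,0,0,0,0],[0,0,0,0,0,0]]]'
python3 lk.py t21|tail -1
```

```text
time: 14.37
tool_pos: [0.5528, -0.0782, 0.2955]
tool_rot: [-3.137, -0.009, -0.141]
contact_force: [0.9, 0.0, -0.0]
opening: 0.0309
time: 14.7
tool_pos: [0.5961, 0.0361, 0.2971]
tool_rot: [-3.134, -0.012, -0.135]
contact_force: [-1.8, -0.2, -0.1]
opening: 0.0038
hand ns 587.3261586091451 103.51400777607834 [0.59537365 0.03426692 0.29695529] [-3.13517279 -0.01121199 -0.13504896] [-0.03034284  0.09047786  0.31883001] 14.75
```

```bash
python3 -m creep '[[[10,15,0,-0.3,0.6,1.0],[8,13,-15,0,0,0],[0,0,-30,0,0,0],[0,0,-30,0,0,0],[0,0,-20,0,0,0]]]'
python3 -m creep '[[[0,0,-7,0,0,0],[0,0,0,0,0,0]]]'
python3 lk.py t22|tail -1
```

```text
time: 15.17
tool_pos: [0.6136, 0.064, 0.2063]
tool_rot: [3.141, -0.015, -0.114]
contact_force: [-0.0, -0.5, 0.7]
opening: 0.0005
time: 15.33
tool_pos: [0.6114, 0.063, 0.1948]
tool_rot: [3.14, -0.006, -0.115]
contact_force: [0.3, -0.6, -0.2]
opening: 0.0004
hand ns 600.0683668925444 133.8703660637587 [0.61157074 0.06292797 0.1955971 ] [ 3.14016554 -0.00691691 -0.11526107] [-0.38076922 -0.23266282 -0.56297959] 15.3833
```

```bash
python3 -m creep '[[[1,8,-6,0,0.3,0],[0.9,8,-2,0,0,0],[0.6,5,-0.5,0,0,0]]]'
python3 -m creep '[[[0.4,3,-0.3,0,0,0]]]'
python3 lk.py t23|tail -1
```

```text
time: 15.63
tool_pos: [0.6153, 0.0836, 0.1904]
tool_rot: [3.14, -0.007, -0.118]
contact_force: [1.1, -0.8, -0.2]
opening: 0.0006
time: 15.72
tool_pos: [0.616, 0.0876, 0.191]
tool_rot: [3.14, -0.008, -0.118]
contact_force: [-0.4, -0.5, -0.1]
opening: 0.0006
hand ns 601.6459087068 159.39858605511063 [0.6161164  0.08809686 0.19108034] [ 3.14062558 -0.00889393 -0.11737612] [-0.02098487 -0.32341259  0.01581252] 15.7667
```

```bash
python3 -m creep '[[[0.3,2.5,-1,0,0,0]]]'
python3 -m creep '[[[0.3,2.5,-0.5,0,0,0]]]'
python3 -m creep '[[[0.3,2.5,-0.3,0,0,0]]]'; python3 lk.py t24|tail -1
```

```text
time: 15.85
tool_pos: [0.6166, 0.0909, 0.1908]
tool_rot: [3.141, -0.01, -0.117]
contact_force: [0.8, 0.1, -0.6]
opening: 0.0005
time: 15.93
tool_pos: [0.617, 0.0937, 0.1907]
tool_rot: [3.14, -0.011, -0.116]
contact_force: [-1.5, -7.5, 0.9]
opening: 0.0001
time: 16.02
tool_pos: [0.6172, 0.0948, 0.1906]
tool_rot: [3.136, -0.01, -0.115]
contact_force: [-2.6, -19.5, 3.2]
opening: 0.0001
hand ns 602.0071757963998 166.00300919301606 [0.61724588 0.09461379 0.19060927] [ 3.13541429 -0.01025223 -0.11501805] [ -2.65831179 -10.55463197   3.29788906] 16.0667
```

```bash
python3 -m creep '[[[-0.6,-5,0,0,0,0],[-1.2,-10,3,0,0,0],[-3,-25,25,0,0,0],[-3,-35,35,0,0,0],[-5,-38,20,0,0,0]]]'
python3 -m creep '[[[-18,-36,0,0,0,0],[-18,-36,0,0,0,0],[-18,-36,0,0,0,0],[-18,-36,0,0,0,0],[-18,-36,0,0,0,0]]]'
python3 -m creep '[[[-18,-36,0,0,0,0],[-18,-36,0,0,0,0],[-18,-36,0,0,0,0],[0,0,0,0,0,0],[0,0,0,0,0,0]]]'; python3 fin.py
```

```text
time: 16.48
tool_pos: [0.6027, -0.0126, 0.2676]
tool_rot: [3.136, -0.0, -0.106]
contact_force: [1.8, 0.2, 0.4]
opening: 0.0005
time: 16.9
tool_pos: [0.5115, -0.2001, 0.2764]
tool_rot: [3.134, -0.019, -0.104]
contact_force: [0.4, 0.4, -0.8]
opening: 0.0004
time: 17.32
tool_pos: [0.4499, -0.319, 0.279]
tool_rot: [3.131, -0.024, -0.115]
contact_force: [0.1, -0.5, -0.3]
opening: 0.0005
top [[570.8, 175.8], [631.1, 175.7], [631.4, 323.9], [571.1, 324.0]] ((148.10894775390625, 60.2905387878418), 83.19750213623047)
  edge dev from 6.7deg line 0.06 n 630.0
  edge dev from 6.7deg line 0.27 n 572.5
side [[578.1, 161.8], [618.2, 162.0], [617.7, 287.7], [577.6, 287.5]] ((125.6710205078125, 40.104469299316406), 83.54170227050781)
  edge dev from 6.7deg line -0.24 n 616.4
  edge dev from 6.7deg line 0.77 n 579.9
blue ((489.1820068359375, -106.70999908447266), (106.5127944946289, 65.33130645751953), 75.09516143798828) ((490.45550537109375, -106.89456176757812), (106.64359283447266, 62.9506950378418), 74.94192504882812)
tin 38.1 leg 5.3 offcut 6.6 glue 6.6 turq 63.7 rule 5.9 disc 70.2 muffs 44.9 [ 0.4508244  -0.31764071  0.27891295] [ 0.22198421  0.2868322  -0.51954665] 17.4167
```

The nudge closed the last 0.8 mm and the stone stayed parallel to the fence. The hand is clear, so I'm handing in.

```bash
python3 -c "
from cell import robot;print(robot.hand_in())"
```

```text
the job is handed in; nothing more can be done
None
```

The dark stone is in the corner of the bench stop, its long side along the fence and its end on the cheek, and the job is handed in at about 17.5 s of the 64 s. I pushed it with the fingertips only, without grasping or lifting:

1. A two-finger push squared the stone and took it to the fence. It needed a second pass, because the hand tilted and the tips dragged on the bench, peaking at about 33 N.
2. An end push with the fingers shut took it to the cheek.
3. A two-finger squaring press and a light end nudge followed. The nudge closed about 0.8 mm at the cheek.

**Last checks:**
- **Seating:** the top camera puts the stone within about 0.1° of the fence line. Its corner edges are within the calibration's error of the fence and cheek. The final pushes met firm stops at about 20 N against both.
- **Blue stone:** its measured position is within about 1 mm of the start, which is within measurement error.
- **Hand:** clear of the stone and well above the bench.

**Weaker or disagreeing checks:**
- **Side camera:** its last outline of the stone was incomplete and read 0.2–0.8° off. I relied on the top camera instead.
- **Tin and look-alike stone:** the picture comparison of the tin and turquoise stone was spoiled by the arm and its shadow, so it confirms nothing for them. The hand never came down near either. The leg, offcut and glue bottle showed little change.
- **Final look:** I had used all 12 pictures, so the end state was checked by measurement, not by eye.

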